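# Stack, don't nest, the storage bins

## Task

Put the green bin on top of the white bin that holds the cork so that it stacks at full height instead of nesting down into it: turn it so that its red tab is at the opposite end from the white bin's red tab, and set it down (do not drop it) level and fully seated in the white bin's mouth. Leave the white bin with its cork, and the blue bin, where they stand.

Things in the scene. Friction and masses are not known exactly. Their poses are not given: they have to be found in the camera images.
- green_bin: Green plastic bin, empty, about 0.2 kg, to be moved. Origin: centre of underside; x along its length to the end with the red tab (40 mm wide, juts out 14 mm just under the rim); z up. Upper box 150 (x) x 64 (y) mm outside, height 33 to 70 mm (rim), smooth 3 mm walls to grip across the 64 mm; below it a narrower foot 128 x 45 mm with side notches. Centre of mass near x = y = 0.
- white_bin: White bin, 0.35 kg, loose, same shape, size and frame; holds the cork. Inside are two pairs of pillars, tops at 65 mm height, 5 mm under the rim. A like bin with its tab at the opposite end stands on them (its origin 65 mm above this one's; play 6 mm to each side, 8 mm lengthwise); with tabs at the same end its notches pass the pillars and it nests (37 mm).
- blue_bin: Blue plastic bin of the same shape, size and frame, empty, loose: a bystander, to be left alone.
- cork: Cork stopper, 29 mm diameter, 30 mm tall, standing on the floor of the white bin, wholly below the pillar tops. Origin: centre of its underside.
Mind the look-alikes: they are no part of the job. Of the things that look like the green_bin, the larger one is meant.

How it is judged:
By the outcome, as a careful person would: the job done as asked, in the order asked, and still so for the second after the job is handed in, with the robot touching nothing.
It also fails if it takes over 45 s, if anything falls off the work surface, if the arm or the gripper's body presses on something with over 40 N, if the wrist force passes 120 N, or if a joint passes its speed limit or range.

## Robot

A 7-joint arm with a two-finger parallel gripper is mounted at the origin on a cart in front of the work surface, level with it; the furniture and walls round the work are solid. World frame = base frame: x ahead of the robot, y to its left, z up, the work surface at z = 0. Lengths are in mm, angles in rad, forces in N, time in s.
With the tool pointing down it reaches from about 425 to 950 mm from the base axis. Payload 4.7 kg.
Tool frame: the origin (TCP) lies on the centre line of the jaws, within the pads' length; the fingertips stand 17 mm ahead of it and the grasp point (between the pads) lies 2 mm behind it (robot.tip_extent is the distance from the TCP to the fingertips, in mm); z points along the fingers, y is the line along which they close (so a half turn about z gives the same grasp; the last joint's range is limited). The gripper opens to 87 mm and grips with 3 to 60 N. Pads are 19 mm wide; open, the fingers measure 117 mm over their backs; the gripper's body (75 mm by 190 mm) begins 51 mm behind the grasp point.
Start: joints at [1.245, 0.469, -0.049, 1.532, 0.024, 1.141, -0.082], TCP at [197.458, -645.491, 239.573] pointing down, gripper open.
Joint ranges: [-2.59, 2.59], [-0.33, 1.99], [-1.39, 1.29], [0.1, 2.45], [-1.04, 4.18], [0.21, 1.99], [-2.66, 2.66]. Speed limits (rad/s): [2.57, 2.57, 3.14, 3.14, 3.14, 3.14, 3.14].

## Interface

Orientations are given as a rotation vector (axis times angle).
In Python, from workcell import robot gives the robot as it stands.
- The arm moves only by the tool drive_tool, never from a script. Its argument "motion" is a list of rows, each a list of 5 numbers: the closure in counts, from 0 (fully open) to 255 (shut), then the shift along the tool's x, y, z each as a share of 0.02 m, from -1 to 1, then the turn about the tool's z as a share of 4 degrees, from -1 to 1. A call has 1 to 20 rows; each row shifts and turns the commanded pose from where the row before left it, along the tool's axes as they then stand; what a row does not reach is not made up. A row lasts 1/12 s, in which the tool goes at most 41.7 mm and 7.16 degrees, less where a joint would pass 70% of its speed; a pose out of reach is approached as far as the arm can. A call with a number of a shift or a turn outside -1 to 1 is refused whole. A call with a gripper value outside its range is refused whole. The fingers move at their own pace and stop on an object; the grip force is fixed at half the most. Time passes only in rows, so rows that do not move let the fingers close. It gives the time, the measured TCP pose, the force, the opening and the grip force at its end, in the units of the state.
- robot.get_state(): the state, without advancing time (a new reading comes with each control period).
- robot.camera(name): name is "scene" or "top"; returns the picture (480x640x3 uint8, red, green, blue); there is no depth.
- robot.calibration(name): a dict with "camera_matrix" (3x3 intrinsics, pixels), "R" (3x3) and "t" (3): a world point X has camera coordinates R X + t. Camera axes: x right, y down, z forward; pixel columns grow to the right and rows downward; lengths in mm; the calibration is good to about 2 mm. A picture is of the moment at which its call begins. calibration takes no time and is no camera call.
- robot.close_job(): hands the job in; it is judged then, once.
Trained networks look in the newest picture that a camera, given by its name, has taken for a name from the list of things; names that differ only in an ending like _2 or _b are one class to them, and where a whole thing is asked for, a point or a joint stands for the part that bears it (a point fixed in the world has none). Each returns a list of dicts, best first, with "confidence" (0 to 1); they miss things now and then, are a little off and sometimes report something else, mostly with a low value. They report only what shows in the picture. A call takes as long as a camera call. They do not tell look-alikes from the thing itself.
- robot.search_frame(camera, query): "xy" ([column, row] in pixels, amid what is visible of it).
- robot.regions_of(camera, query): "pixels" (480x640 bool, what is visible of it) and "xy" ([column, row] in pixels, amid what is visible of it).
- robot.tip_of(camera, query): "xy" ([column, row] in pixels: a listed point, or the origin of a listed thing).
The state is a dict: "time": time; "qpos": joint angles; "dq": joint speeds; "joint_efforts": joint torques, N m; "ee_pos": TCP position; "tool_rot": TCP orientation; "force": force on the tool from outside, world axes, zero at the start; "wrist_torque": the same for the moment, N m; "gripper_width": opening from 0.0 (shut) to 1.0 (fully open); "finger_force": force on a finger pad.
Only numpy, scipy, OpenCV 4.12 (cv2) and the standard library are available. Lean on these libraries where they do the work, as an engineer would, in place of code of your own. Each camera call takes 0.05 s, during which the arm holds its last target. There are 200 camera calls.

## Working session

There is one attempt and no reset: what is moved stays moved. The work goes in short steps, Python scripts to look and compute and a tool call to move; the robot and the scene stay as the last step left them, time stands still between calls to the robot, and variables do not carry over. Pictures are saved under pics/ and viewed, at most 10 in all, crops included, and the job is handed in when it is done.

Besides the shell and the picture viewer there is one more tool, called after "Emit:" in YAML: its name, and indented under it one key for each argument. drive_tool: Moves the arm, as the interface text tells. Its arguments: {"type":"object","properties":{"motion":{"type":"array","items":{"type":"array","items":{"type":"number"}}}},"required":["motion"]}

```bash
mkdir -p pics
python3 - <<'E'
from workcell import robot
import cv2,numpy as np
for c in("top","scene"):
    im=robot.camera(c); cv2.imwrite(f"pics/{c}0.png",im[:,:,::-1])
    k=robot.calibration(c); print(c,np.round(k["camera_matrix"],1).tolist(),np.round(k["R"],3).tolist(),np.round(k["t"],1).tolist())
    for q in("green_bin","white_bin","blue_bin","cork"):
        print(q,[(np.round(d["xy"]).tolist(),round(d["confidence"],2)) for d in robot.tip_of(c,q)],[(np.round(d["xy"]).tolist(),int(d["pixels"].sum()),round(d["confidence"],2)) for d in robot.regions_of(c,q)])
s=robot.get_state();print(s)
E
```

```text
top [[569.6, 0.0, 307.8], [0.0, 569.6, 235.5], [0.0, 0.0, 1.0]] [[-0.004, -1.0, 0.02], [-0.994, 0.002, -0.106], [0.106, -0.02, -0.994]] [9.1, 367.0, 1229.9]
green_bin [([151.0, 295.0], 0.94), ([231.0, 175.0], 0.8)] [([145.0, 296.0], 1499, 0.71), ([231.0, 174.0], 2257, 0.57)]
white_bin [([430.0, 193.0], 0.57)] [([437.0, 189.0], 2353, 0.82)]
blue_bin [([338.0, 195.0], 0.87)] [([338.0, 188.0], 2328, 0.87)]
cork [([429.0, 192.0], 0.53)] [([435.0, 186.0], 121, 0.52)]
scene [[594.6, 0.0, 315.6], [0.0, 594.6, 234.7], [0.0, 0.0, 1.0]] [[-0.632, -0.775, -0.014], [-0.55, 0.461, -0.697], [0.546, -0.432, -0.717]] [235.2, 235.3, 1223.2]
green_bin [([224.0, 363.0], 0.76), ([217.0, 251.0], 0.74)] [([225.0, 355.0], 1770, 0.85), ([220.0, 235.0], 1924, 0.55)]
white_bin [([373.0, 180.0], 0.8)] [([374.0, 165.0], 1840, 0.97)]
blue_bin [([313.0, 216.0], 0.62)] [([312.0, 203.0], 1766, 0.93)]
cork [] []
{'time': 0.9, 'qpos': array([ 1.24513147,  0.46858899, -0.0485955 ,  1.53249056,  0.0241051 ,
        1.1409887 , -0.0822719 ]), 'dq': array([ 0.00041498, -0.0001373 , -0.00081436, -0.00040448,  0.00025473,
       -0.00074286,  0.00016954]), 'joint_efforts': array([ 1.42536064e-04, -5.07825744e+01, -8.03819834e-02, -2.36458379e+01,
       -6.12036232e-02,  3.11331754e-02,  5.46365044e-06]), 'ee_pos': array([ 197.43633567, -645.50561564,  239.58427507]), 'tool_rot': array([3.10696259e+00, 4.64489309e-01, 8.07025780e-05]), 'force': array([0.27509074, 0.03786683, 0.38761935]), 'wrist_torque': array([-0.00773034, -0.02773836, -0.00436914]), 'finger_force': 0.0, 'gripper_width': 0.9992850722022724}
```

View pics/top0.png

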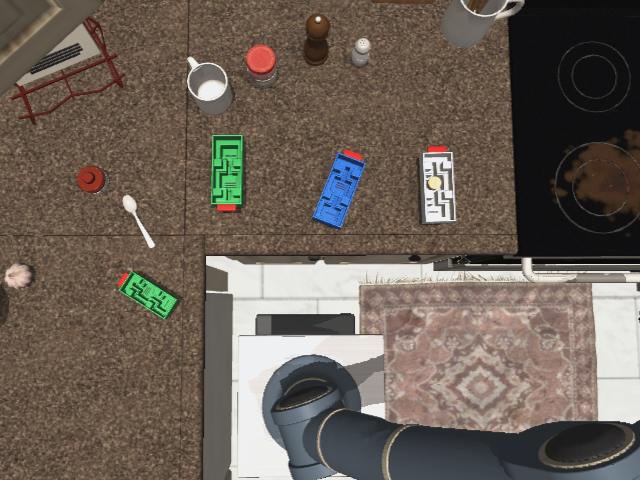

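View pics/scene0.png

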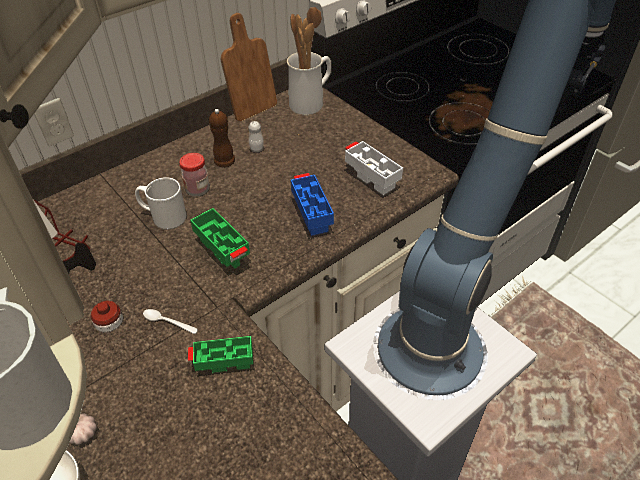

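The top view shows the large green bin at (231,174), its tab toward the robot. The white bin with the cork is at (437,189), tab at the far end, so little turning is needed. The blue bin at (338,190) lies between them, and the small green look-alike is at (147,295). Next I fit the bin poses to the masks.

```bash
cat > h.py <<'E'
from workcell import robot
import cv2,numpy as np
from scipy.optimize import minimize
K={c:robot.calibration(c) for c in("top","scene")}
def proj(c,P):
    k=K[c]; q=np.asarray(P)@np.array(k["R"]).T+np.array(k["t"]); q=q@np.array(k["camera_matrix"]).T
    return q[:,:2]/q[:,2:]
def box(x0,x1,y,z0,z1): return np.array([[x,s*y,z] for x in(x0,x1) for s in(-1,1) for z in(z0,z1)],float)
PARTS=[box(-75,75,32,33,70),box(-64,64,22.5,0,33),box(75,89,20,60,67)]
def place(B,p):
    c,s=np.cos(p[2]),np.sin(p[2]); z=p[3] if len(p)>3 else 0
    return B@np.array([[c,-s,0],[s,c,0],[0,0,1]]).T+[p[0],p[1],z]
def sil(c,p):
    im=np.zeros((480*4,640*4),np.uint8)
    for B in PARTS:
        h=cv2.convexHull(((proj(c,place(B,p))+.5)*4-.5).astype(np.float32))
        cv2.fillConvexPoly(im,np.round(h*16).astype(np.int32),255,shift=4)
    return cv2.resize(im,(640,480),interpolation=cv2.INTER_AREA)/255.
def fit(masks,p0):
    def cost(p):
        t=0
        for c,m in masks.items():
            s=sil(c,p); t+=1-np.minimum(s,m).sum()/np.maximum(s,m).sum()
        return t/len(masks)
    p0=np.array(p0,float); d=np.zeros((len(p0)+1,len(p0))); d[1:]=np.diag([15,15,.15,15][:len(p0)])
    r=minimize(cost,p0,method="Nelder-Mead",options=dict(initial_simplex=p0+d,xatol=.02,fatol=1e-4,maxfev=250))
    return r.x,r.fun
def ray(c,xy,z):
    k=K[c];R=np.array(k["R"]);t=np.array(k["t"]);d=R.T@np.linalg.solve(np.array(k["camera_matrix"]),[*xy,1.]);o=-R.T@t
    return o+d*(z-o[2])/d[2]
E
python3 - <<'E'
from h import *
ims={c:robot.camera(c).copy() for c in K}
near={"green_bin":{"top":(231,174),"scene":(220,235)},"white_bin":{"top":(437,189),"scene":(374,165)},"blue_bin":{"top":(338,188),"scene":(312,203)}}
yaw={"green_bin":np.pi,"white_bin":0,"blue_bin":-.2}
for q in near:
    M={}
    for c in K:
        r=[d for d in robot.regions_of(c,q) if np.hypot(*(np.array(d["xy"])-near[q][c]))<20]
        if r: M[c]=r[0]["pixels"].astype(float)
    x=ray("top",near[q]["top"],50)
    for m in (M,*({c:M[c]} for c in M)):
        p,f=fit(m,[x[0],x[1],yaw[q]]); print(q,list(m),np.round(p,3),round(f,3))
        if m is M:
            for c in K:
                for B in PARTS:
                    h=cv2.convexHull(proj(c,place(B,p)).astype(np.float32)); cv2.polylines(ims[c],[np.round(h*16).astype(np.int32)],1,(255,255,0),1,shift=4)
a=cv2.resize(ims["top"][120:240,190:480],None,fx=2.6,fy=2.6)[:,:,::-1]
b=cv2.resize(ims["scene"][130:280,170:430],(a.shape[1],290))[:,:,::-1]
cv2.imwrite("pics/fit.png",np.vstack([a,b])[:600])
E
```

```text
green_bin ['top', 'scene'] [505.575 181.007   3.127] 0.075
green_bin ['top'] [504.623 182.376   3.147] 0.034
green_bin ['scene'] [507.601 178.518   3.131] 0.067
white_bin ['top', 'scene'] [ 4.67719e+02 -2.71639e+02  1.50000e-02] 0.1
white_bin ['top'] [ 4.67331e+02 -2.70937e+02  2.60000e-02] 0.09
white_bin ['scene'] [ 4.70738e+02 -2.73998e+02 -1.00000e-02] 0.074
blue_bin ['top', 'scene'] [ 4.60633e+02 -5.85090e+01 -3.78000e-01] 0.053
blue_bin ['top'] [ 4.60361e+02 -5.74510e+01 -3.80000e-01] 0.033
blue_bin ['scene'] [ 4.63266e+02 -6.12690e+01 -3.78000e-01] 0.033
```

View pics/fit.png

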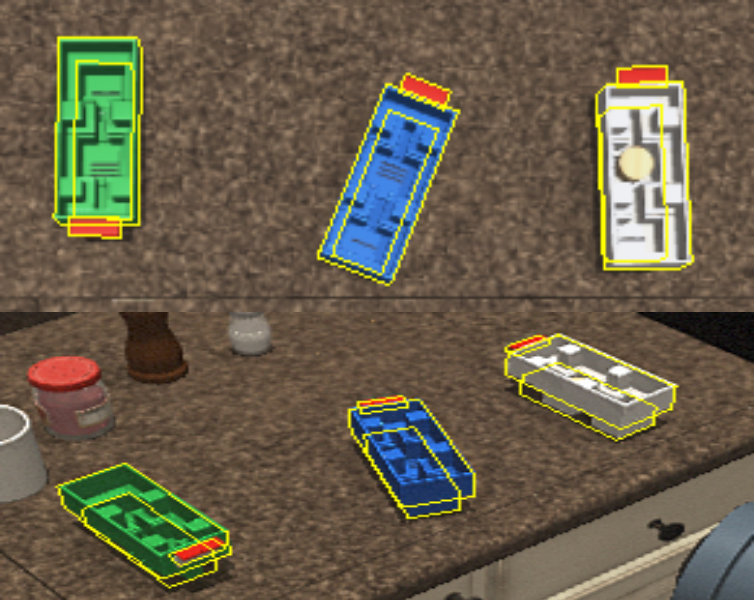

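The fits are good: green is at about (506, 180.5) with yaw ≈ π, and white at about (469, -272) with yaw ≈ 0.01. The top and scene cameras disagree by a steady 3 mm, so the relative offsets are sound. I'll square up the tool and move over the green bin.

Emit:
drive_tool:
  motion:
    - [0, 0, 0, 0, 0.85]
    - [0, 0, 0, 0, 0.85]
    - [0, 0, 0, 0, 0.85]
    - [0, 0, 0, 0, 0.85]
    - [0, 0, 0, 0, 0.85]
    - [0, 1, -1, 0, 0]
    - [0, 1, -1, 0, 0]
    - [0, 1, -1, 0, 0]
    - [0, 1, -1, 0, 0]
    - [0, 1, -1, 0, 0]
    - [0, 1, -1, 0, 0]
    - [0, 1, -1, 0, 0]
    - [0, 1, -1, 0, 0]
    - [0, 1, -1, 0, 0]
    - [0, 1, -1, 0, 0]
    - [0, 1, -1, 0, 0]
    - [0, 1, -1, 0, 0]
    - [0, 1, -1, 0, 0]
    - [0, 1, -1, 0, 0]

```text
time: 2.88
ee_pos: [478.3, -364.4, 239.8]
tool_rot: [3.141, 0.0, 0.0]
force: [0.1, -0.5, 1.0]
gripper_width: 1.003
finger_force: 0.0
```

Emit:
drive_tool:
  motion:
    - [0, 0.1, -1, 0, 0]
    - [0, 0.1, -1, 0, 0]
    - [0, 0.1, -1, 0, 0]
    - [0, 0.1, -1, 0, 0]
    - [0, 0.1, -1, 0, 0]
    - [0, 0.1, -1, 0, 0]
    - [0, 0.1, -1, 0, 0]
    - [0, 0.1, -1, 0, 0]
    - [0, 0.1, -1, 0, 0]
    - [0, 0.1, -1, 0, 0]
    - [0, 0.1, -1, 0, 0]
    - [0, 0.1, -1, 0, 0]
    - [0, 0.1, -1, 0, 0]
    - [0, 0.1, -1, 0, 0]
    - [0, 0, -1, 0, 0]
    - [0, 0, -1, 0, 0]
    - [0, 0, -1, 0, 0]
    - [0, 0, -1, 0, 0]
    - [0, 0, -1, 0, 0]
    - [0, 0, -1, 0, 0]

```text
time: 4.55
ee_pos: [505.3, 35.5, 239.8]
tool_rot: [3.141, -0.0, 0.001]
force: [-0.1, -0.6, 0.2]
gripper_width: 1.001
finger_force: 0.0
```

Emit:
drive_tool:
  motion:
    - [0, 0, -1, 0.5, 0]
    - [0, 0, -1, 0.5, 0]
    - [0, 0, -1, 0.5, 0]
    - [0, 0, -1, 0.5, 0]
    - [0, 0, -1, 0.5, 0]
    - [0, 0, -1, 0.5, 0]
    - [0, 0, -0.25, 0.5, 0]
    - [0, 0, 0, 0, 0]
    - [0, 0, 0, 0, 0]

```text
time: 5.3
ee_pos: [505.2, 158.5, 169.1]
tool_rot: [3.14, -0.0, -0.002]
force: [0.1, 0.1, 0.0]
gripper_width: 1.0
finger_force: 0.0
```

Emit:
drive_tool:
  motion:
    - [0, 0, -0.55, 0, 0]
    - [0, 0, -0.55, 0, 0]
    - [0, 0, 0, 0.8, 0]
    - [0, 0, 0, 0.8, 0]
    - [0, 0, 0, 0.8, 0]
    - [0, 0, 0, 0.8, 0]
    - [0, 0, 0, 0.5, 0]
    - [0, 0, 0, 0, 0]

```text
time: 5.97
ee_pos: [504.4, 181.3, 94.0]
tool_rot: [3.141, 0.0, -0.005]
force: [-0.9, 0.2, 0.3]
gripper_width: 1.002
finger_force: 0.0
```

Run:
```python
from h import *
ims=[]
for c,(x0,y0) in (("top",(170,110)),("scene",(150,160))):
    im=robot.camera(c); ims.append(cv2.resize(im[y0:y0+130,x0:x0+130],(400,400)))
cv2.imwrite("pics/pre.png",np.hstack(ims)[:,:,::-1])
```

```text
(no output)
```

View pics/pre.png

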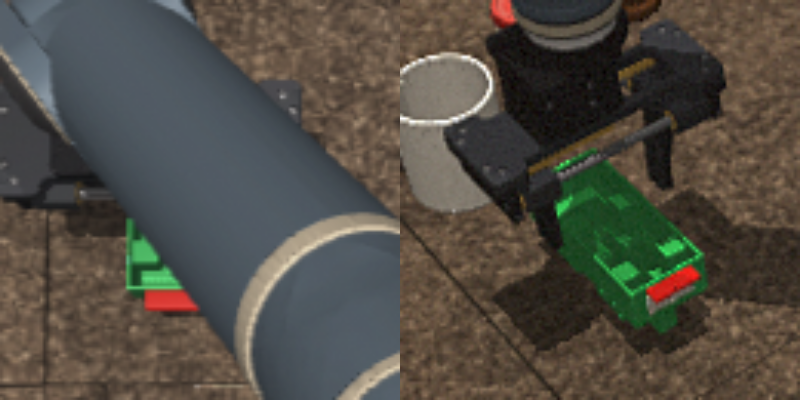

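The fingers straddle the green bin and the mug is clear. I'll descend and grip.

Emit:
drive_tool:
  motion:
    - [0, 0, 0, 0.5, 0]
    - [0, 0, 0, 0.5, 0]
    - [0, 0, 0, 0.5, 0]
    - [0, 0, 0, 0.45, 0]
    - [0, 0, 0, 0, 0]
    - [120, 0, 0, 0, 0]
    - [120, 0, 0, 0, 0]
    - [120, 0, 0, 0, 0]
    - [120, 0, 0, 0, 0]
    - [120, 0, 0, 0, 0]
    - [120, 0, 0, 0, 0]

```text
time: 6.98
ee_pos: [505.7, 181.4, 57.0]
tool_rot: [3.141, -0.0, 0.001]
force: [-0.2, -1.0, 2.5]
gripper_width: 0.733
finger_force: 30.0
```

Gripped at 64 mm with 30 N. Next I lift and travel to the white bin.

Emit:
drive_tool:
  motion:
    - [120, 0, 0, -0.4, 0]
    - [120, 0, 0, -1, 0]
    - [120, 0, 0, -1, 0]
    - [120, 0, 0, -1, 0]
    - [120, 0, 0, -1, 0]
    - [120, 0, 0, -1, 0]
    - [120, 0, 0, -1, 0]
    - [120, 0, 0, -0.6, 0]
    - [120, 0, 0.5, 0, 0]
    - [120, 0, 1, 0, 0]
    - [120, 0, 1, 0, 0]
    - [120, 0, 1, 0, 0]
    - [120, 0, 1, 0, 0]
    - [120, 0, 1, 0, 0]
    - [120, 0, 1, 0, 0]
    - [120, 0, 1, 0, 0]
    - [120, 0, 1, 0, 0]
    - [120, 0, 1, 0, 0]
    - [120, 0, 1, 0, 0]

```text
time: 8.57
ee_pos: [504.0, -30.2, 195.5]
tool_rot: [3.141, -0.001, -0.004]
force: [0.4, 0.2, -1.8]
gripper_width: 0.734
finger_force: 30.0
```

Emit:
drive_tool:
  motion:
    - [120, -0.2, 1, 0, 0]
    - [120, -0.2, 1, 0, 0]
    - [120, -0.2, 1, 0, 0]
    - [120, -0.2, 1, 0, 0]
    - [120, -0.2, 1, 0, 0]
    - [120, -0.2, 1, 0, 0]
    - [120, -0.2, 1, 0, 0]
    - [120, -0.2, 1, 0, 0]
    - [120, -0.2, 1, 0, 0]
    - [120, 0, 1, 0, 0]
    - [120, 0, 1, 0, 0]
    - [120, 0, 0.5, 0, 0]
    - [120, 0, 0, 0, 0]
    - [120, 0, 0, 0, 0]

```text
time: 9.73
ee_pos: [468.7, -258.0, 195.8]
tool_rot: [-3.14, 0.001, 0.002]
force: [1.2, 0.3, -1.6]
gripper_width: 0.734
finger_force: 30.0
```

Run:
```python
from h import *
ims=[]
for c,(x0,y0) in (("top",(350,110)),("scene",(290,60))):
    im=robot.camera(c); ims.append(cv2.resize(im[y0:y0+160,x0:x0+160],(400,400)))
    for q in("green_bin","white_bin"): print(c,q,[(np.round(d["xy"]).tolist(),int(d["pixels"].sum()),round(d["confidence"],2)) for d in robot.regions_of(c,q)])
cv2.imwrite("pics/over.png",np.hstack(ims)[:,:,::-1])
```

```text
top green_bin [([146.0, 292.0], 1512, 0.95), ([450.0, 199.0], 1372, 0.65)]
top white_bin [([426.0, 212.0], 488, 0.74)]
scene green_bin [([378.0, 130.0], 1389, 0.72), ([224.0, 354.0], 1875, 0.63)]
scene white_bin [([372.0, 167.0], 1730, 0.59)]
```

View pics/over.png

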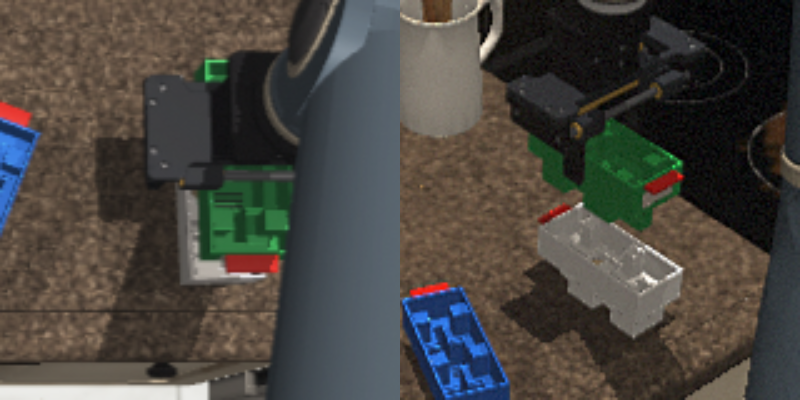

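The green bin hangs level with its tab toward the robot and the white bin's tab is at the far end. Now I'll go to a hover 13 mm above the white rim and check with an overlay.

Emit:
drive_tool:
  motion:
    - [120, 0, 0.35, 0.5, 0]
    - [120, 0, 0.33, 0.5, 0]
    - [120, 0, 0, 0.5, 0]
    - [120, 0, 0, 0.5, 0]
    - [120, 0, 0, 0.5, 0]
    - [120, 0, 0, 0.3, 0]
    - [120, 0, 0, 0, 0]
    - [120, 0, 0, 0, 0]

```text
time: 10.7
ee_pos: [469.3, -271.7, 140.0]
tool_rot: [-3.141, -0.001, 0.001]
force: [0.6, 0.3, -2.3]
gripper_width: 0.734
finger_force: 30.0
```

Run:
```python
from h import *
s=robot.get_state(); p=s["ee_pos"]; print(p,s["tool_rot"],s["force"])
out=[]
for c,(x0,y0),off,w in (("top",(380,110),(-1.1,1.0),(467.3,-270.9,.026)),("scene",(310,80),(1.9,-2.9),(470.7,-274,-.01))):
    im=robot.camera(c).copy()
    im=cv2.resize(im,None,fx=4,fy=4,interpolation=cv2.INTER_CUBIC)
    g=(p[0]+off[0],p[1]+off[1],np.pi,p[2]-57)
    for q,col in((g,(255,255,0)),(w,(0,255,255))):
        for B in PARTS:
            h=cv2.convexHull(((proj(c,place(B,q))+.5)*4-.5).astype(np.float32)); cv2.polylines(im,[np.round(h*16).astype(np.int32)],1,col,1,cv2.LINE_AA,shift=4)
    out.append(im[y0*4:y0*4+480,x0*4:x0*4+400])
cv2.imwrite("pics/hover.png",np.hstack(out)[:,:,::-1])
```

```text
[ 469.34932007 -271.74138348  140.03461963] [-3.14104253e+00 -8.28425498e-04  1.14889234e-03] [ 0.56934179  0.30633315 -2.269268  ]
```

View pics/hover.png

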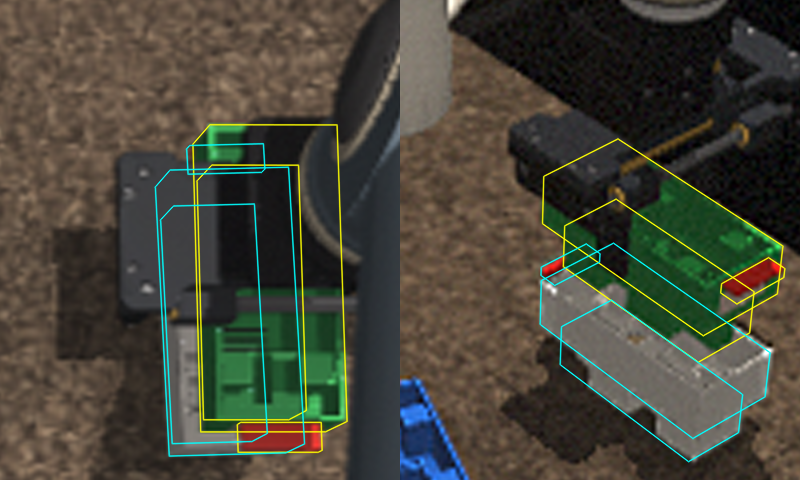

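The overlay agrees to about 2 mm: the green edges and tab follow the prediction, and so do the white corners at (770,350) and (170,455). That is inside the play, so I'll lower slowly.

Emit:
drive_tool:
  motion:
    - [120, -0.05, 0, 0.2, 0]
    - [120, 0, 0, 0.2, 0]
    - [120, 0, 0, 0.15, 0]
    - [120, 0, 0, 0.1, 0]
    - [120, 0, 0, 0.05, 0]
    - [120, 0, 0, 0.05, 0]
    - [120, 0, 0, 0, 0]

```text
time: 11.38
ee_pos: [468.4, -272.0, 125.4]
tool_rot: [-3.141, -0.0, 0.0]
force: [0.2, 0.7, -2.0]
gripper_width: 0.735
finger_force: 30.0
```

Emit:
drive_tool:
  motion:
    - [120, 0, 0, 0.05, 0]
    - [120, 0, 0, 0.05, 0]
    - [120, 0, 0, 0, 0]
    - [120, 0, 0, 0, 0]

```text
time: 11.72
ee_pos: [468.4, -272.1, 123.5]
tool_rot: [3.142, 0.0, 0.0]
force: [0.9, -0.8, -2.5]
gripper_width: 0.738
finger_force: 30.0
```

Emit:
drive_tool:
  motion:
    - [120, 0, 0, 0.04, 0]
    - [120, 0, 0, 0.04, 0]
    - [120, 0, 0, 0, 0]
    - [120, 0, 0, 0, 0]

```text
time: 12.05
ee_pos: [468.5, -272.1, 122.0]
tool_rot: [3.142, 0.0, 0.0]
force: [0.5, -0.3, -1.8]
gripper_width: 0.736
finger_force: 30.0
```

Emit:
drive_tool:
  motion:
    - [120, 0, 0, 0.03, 0]
    - [120, 0, 0, 0.03, 0]
    - [120, 0, 0, 0, 0]
    - [120, 0, 0, 0, 0]

```text
time: 12.38
ee_pos: [468.5, -272.1, 121.9]
tool_rot: [3.141, 0.0, 0.0]
force: [-2.7, 0.7, 6.7]
gripper_width: 0.739
finger_force: 30.0
```

Contact at 121.9 mm, exactly 65 mm above its start, with a light force. I'll release and withdraw straight up.

Emit:
drive_tool:
  motion:
    - [80, 0, 0, 0, 0]
    - [50, 0, 0, 0, 0]
    - [20, 0, 0, 0, 0]
    - [0, 0, 0, 0, 0]
    - [0, 0, 0, 0, 0]
    - [0, 0, 0, 0, 0]
    - [0, 0, 0, -0.2, 0]
    - [0, 0, 0, -0.4, 0]
    - [0, 0, 0, -0.6, 0]
    - [0, 0, 0, -1, 0]
    - [0, 0, 0, -1, 0]
    - [0, 0, 0, -1, 0]
    - [0, 0, 0, -1, 0]
    - [0, 0, 0, -1, 0]
    - [0, 0, -1, -1, 0]
    - [0, 0, -1, -1, 0]
    - [0, 0, -1, 0, 0]
    - [0, 0, -1, 0, 0]
    - [0, 0, -1, 0, 0]
    - [0, 0, -1, 0, 0]

```text
time: 14.05
ee_pos: [468.3, -151.1, 285.8]
tool_rot: [3.141, 0.0, 0.002]
force: [-0.1, -0.2, -0.4]
gripper_width: 0.999
finger_force: 0.0
```

Emit:
drive_tool:
  motion:
    - [0, 0, -1, 0, 0]
    - [0, 0, -1, 0, 0]
    - [0, 0, -1, 0, 0]
    - [0, 0, -1, 0, 0]
    - [0, 0, -1, 0, 0]
    - [0, 0, -1, 0, 0]
    - [0, 0, -1, 0, 0]
    - [0, 0, -1, 0, 0]
    - [0, 0, -1, 0, 0]
    - [0, 0, 0, 0, 0]

```text
time: 14.88
ee_pos: [468.2, 32.5, 285.8]
tool_rot: [-3.14, -0.011, -0.002]
force: [0.1, 0.2, -0.7]
gripper_width: 1.0
finger_force: 0.0
```

Run:
```python
from h import *
out=[]
for c,(x0,y0),off,w in (("top",(380,110),(-1.1,1.0),(467.3,-270.9,.01)),("scene",(310,80),(1.9,-2.9),(470.7,-274,.0))):
    raw=robot.camera(c).copy()
    im=cv2.resize(raw,None,fx=4,fy=4,interpolation=cv2.INTER_CUBIC)
    M={c:[d for d in robot.regions_of(c,"green_bin") if np.hypot(*(d["xy"]-proj(c,[[469,-272,115]])[0]))<30][0]["pixels"].astype(float)}
    print(c,fit(M,[468,-272,np.pi,65]))
    for q,col in(((468.4+off[0],-272+off[1],np.pi,65),(255,255,0)),(w,(0,255,255))):
        for B in PARTS[::2]:
            h=cv2.convexHull(((proj(c,place(B,q))+.5)*4-.5).astype(np.float32)); cv2.polylines(im,[np.round(h*16).astype(np.int32)],1,col,1,cv2.LINE_AA,shift=4)
    out.append(im[y0*4:y0*4+480,x0*4:x0*4+400])
cv2.imwrite("pics/done.png",np.hstack(out)[:,:,::-1])
```

```text
top (array([ 471.20715395, -274.02686928,    3.1508832 ,   49.36179187]), np.float64(0.03710720298815773))
scene (array([ 469.39697583, -273.27630062,    3.11982781,   66.51808342]), np.float64(0.07026750751572575))
```

View pics/done.png

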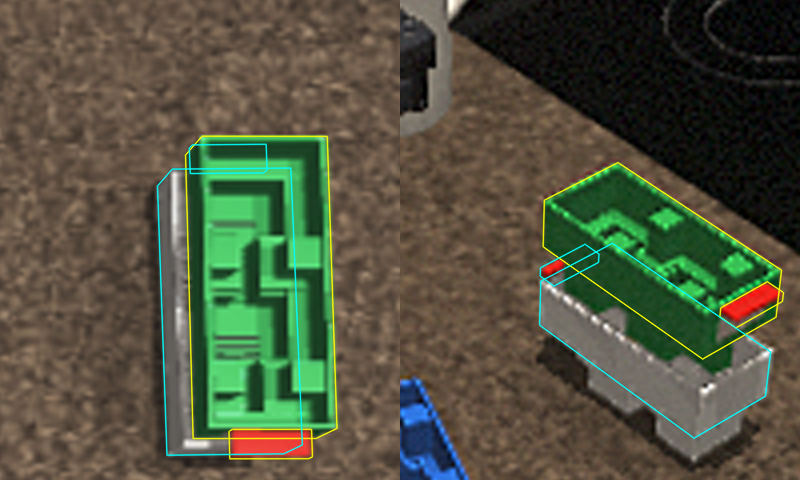

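The picture shows the green bin level at 65 mm on the white bin, its tab at the near end (270,443) and white's tab at the far end. The outlines match and the white bin has not moved. I'll hand the job in.

```bash
python3 -c "
from workcell import robot
print(robot.close_job())"
```

```text
the job is handed in; nothing more can be done
None
```

The green bin is stacked at full height on the white bin, level with its tab at the opposite end; the white bin stayed in place, the blue bin was not touched, and the job was handed in at about 15 s, with no verdict returned.

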